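# Lock the phone away for forty minutes

### The job

The phone is already lying in the timed phone box: shut the box's lid fully, then turn the dial on it until its orange pointer stands at 40 minutes (the ticks run clockwise from the red zero arrow, five minutes apart), within about a minute. Then push the dial straight in to its stop to start the lock and let it spring back out, leaving it at 40 with the lid shut. Never push the dial in at any other setting, since that would lock the box for the wrong time, and leave everything else on the table where it is.

Things in the scene. Friction and masses are not known exactly. Their poses are not given: they have to be found in the camera images.
- phonebox: Timed phone box, fixed to the table: white tub 180 mm deep (x), 200 mm wide (y), front wall 45 mm high at x = -90 mm, back wall 171 mm high at x = +90 mm, with a sloping white lid hinged along the top of the back wall. A phone already lies inside. Origin: centre of the underside; x points from the low front (robot side) to the high back, z up. The lid's hinge line runs along y through x = +90 mm, z = 171 mm.
- lid (a joint): Angle of the lid in rad: 0 = fully shut (the lid then slopes 35 degrees up towards the back), growing as its front edge rises, 1.2 = widest. A stiff friction hinge: the lid stays where it is left; pushing its front edge down with about 2 to 5 N closes it.
- lid_edge (a point): Point on the lid's outer face, on its centre line 11 mm in from the front edge, 215 mm from the hinge line. The lid is a flat plate 226 mm long, 208 mm wide, 10 mm thick, its outer face 10 mm above the hinge line; a teal lip 70 mm wide juts 11 mm past the front edge. Frame (turns with the lid): x up the lid towards the hinge, y along the hinge line, z out of the lid.
- scale (a point): Centre of the dark round scale (166 mm across) on the lid's outer face, 90 mm from the hinge line; the dial's axis passes through it. Frame as lid_edge: x points to the red zero arrow (nearest the hinge), z out of the lid along the dial's axis. White ticks every 30 degrees = 5 minutes, longer ones at 15, 30 and 45 minutes, counted clockwise as seen from outside the lid from the red zero arrow, so 40 minutes is the eighth tick.
- dial_grip (a point): Dial: dark disc 86 mm across and 10 mm thick (its underside 8 mm above the lid face) that carries an upright grip bar 70 mm long, 16 mm wide and 26 mm high; the bar may be taken by its two long sides. This point is on the dial's axis half-way up the bar: 13 mm below the bar's top, 13 mm above the disc, 31 mm above the lid face. Frame: x along the bar towards its orange pointer end, y across the bar, z out of the lid along the dial's axis.
- pointer (a point): Tip of the orange pointer on the rim of the dial's disc, 43 mm from the axis, at the level of the disc's top.
- dial (a joint): Setting of the dial in rad, 0 at the red zero arrow, growing clockwise as seen from outside the lid: 0.1047 rad per minute, 4.189 rad at 40 minutes. Stops at 0 and 6.283. Stiff friction of about 0.06 N m; it stays where it is left and turns freely either way.
- press (a joint): How far the dial is pushed in along its axis towards the lid, m: 0 out, 0.006 at the stop. A spring holds it out: it starts to move at about 3 N and is fully in at about 9 N; it springs back when let go. Counts as pushed in beyond 0.0045.
- tin_mid (a point): Flat closed blue metal pencil tin, 195 x 68 x 26 mm, beside the phone box. Not to be disturbed. Point: on its middle, 13 mm above the table.
- mug_mid (a point): White ceramic mug, 80 mm wide, 92 mm high, beside the phone box. Not to be disturbed. Point: on its middle, 46 mm above the table.
- calculator_mid (a point): Dark pocket calculator, 155 x 80 x 14 mm, lying flat. Not to be disturbed. Point: on its middle, 7 mm above the table.
- stapler_mid (a point): Teal and black stapler, 135 x 36 x 50 mm. Not to be disturbed. Point: on its middle, 25 mm above the table.
- tape_mid (a point): Black tape dispenser with a clear roll, 150 x 60 mm, 84 mm high. Not to be disturbed. Point: on its middle, 35 mm above the table.
- bottle_mid (a point): Green drink bottle with black cap, 68 mm wide, 190 mm high. Not to be disturbed. Point: on its middle, 95 mm above the table.
- pencup_mid (a point): Round wooden cup full of pens, 80 mm wide, 165 mm high over the pens. Not to be disturbed. Point: on its middle, 50 mm above the table.

How it is judged:
By the outcome, as a careful person would: the job done as asked, in the order asked, and still so for the second after the job is handed in, with the robot touching nothing.
It also fails if it takes over 67 s, if anything falls off the work surface, if the arm or the gripper's body presses on something with over 40 N, if the wrist force passes 120 N, or if a joint passes its speed limit or range.

### The arm

A 6-joint arm with a two-finger parallel gripper is mounted at the origin on the work surface. World frame = base frame: x ahead of the robot, y to its left, z up, the work surface at z = 0. Lengths are in m, angles in rad, forces in N, time in s.
With the tool pointing down it reaches from about 0.35 to 0.925 m from the base axis. Payload 6.4 kg.
Tool frame: the origin (TCP) lies midway between the tips of the shut fingers; the grasp point (between the pads) lies 19 mm behind it (hold_point_z is the distance from the TCP to the grasp point, in m); z points along the fingers, y is the direction in which the jaws open and shut (so a half turn about z gives the same grasp; the last joint's range is limited). The gripper opens to 85 mm and grips with 20 to 120 N. Pads are 22 mm wide; open, the fingers measure 114 mm over their backs; the gripper's body (76 mm by 85 mm) begins 54 mm behind the grasp point. The pads swing forward as they close: fully open they stand 13 mm farther back than shut.
Start: joints at [1.065, 0.245, 1.558, -0, 1.339, -0.174], TCP at [0.212, 0.615, 0.231] pointing down, gripper open.
Joint ranges: [-3.13, 3.13], [-1.02, 2.26], [0.13, 2.54], [-0.95, 4.09], [0.21, 2.88], [-2.74, 2.74]. Speed limits (rad/s): [2.57, 2.57, 3.14, 3.14, 3.14, 3.14].

### API

Orientations are given as a rotation vector (axis times angle).
In Python, from bench import * gives the robot as it stands.
- The arm moves only by the tool move_arm, never from a script. Its argument "deltas" is a list of rows, each a list of 7 numbers: the turn, a rotation vector about the tool's x, y, z in rad, then the shift along the tool's x, y, z in cm, then the finger opening in cm, from 0 to 8.54. A call has 1 to 10 rows; each row shifts and turns the pose as measured when the row begins, along the tool's axes as they then stand; what a row does not reach is not made up. A row lasts 1/12 s, in which the tool goes at most 41.7 mm and 7.16 degrees, less where a joint would pass 70% of its speed; a pose out of reach is approached as far as the arm can. A call is refused whole if a number of a shift passes 4.17 or a number of a turn 0.125, either way. A call with a gripper value outside its range is refused whole. The fingers move at their own pace and stop on an object; "squeeze" is the grip in N (left out, the last holds). Time passes only in rows, so rows that do not move let the fingers close. It gives the time, the measured TCP pose, the force and the opening at its end, in the units of the state.
- get_obs(): the state, without advancing time (a new reading comes with each control period).
- get_image(name): name is "scene" or "top" or "wrist"; returns a dict with "img" (400x640x3 uint8, red, green, blue), "fx", "fy", "cx", "cy" (pixels), "world_from_camera" (4x4, takes a point from camera to world coordinates); the wrist camera has in their place "T_tool_cam" (4x4, takes a point from camera to tool coordinates, whose origin is the TCP and whose axes are the flange's). Camera axes: x right, y down, z forward; pixel columns grow to the right and rows downward; lengths in m; the calibration is good to about 2 mm. A picture is of the moment at which its call begins: read the wrist's pose just before it. There is no depth.
- hand_in(): hands the job in, once; it reports no verdict.
The state is a dict: "t": time; "q": joint angles; "dq": joint speeds; "tau": joint torques, N m; "eef_pos": TCP position; "eef_rot": TCP orientation; "wrist_force": force on the tool from outside, world axes, zero at the start; "torque": the same for the moment, N m; "gripper_width": finger opening in m.
Only numpy, scipy, OpenCV 4.12 (cv2) and the standard library are available. Lean on these libraries where they do the work, as an engineer would, in place of code of your own. Each camera call takes 0.05 s, during which the arm holds its last target. There are 200 camera calls.

## Working session

There is one attempt and no reset: what is moved stays moved. The work goes in short steps, Python scripts to look and compute and a tool call to move; the robot and the scene stay as the last step left them, time stands still between calls to the robot, and variables do not carry over. Pictures are saved under pics/ and viewed, about 8 in all and at most 12, crops included, and the job is handed in when it is done.

Besides the shell and the picture viewer there is one more tool, called after "Request:" as name(argument=value, ...), one argument or row to a line, values as JSON. move_arm: Moves the arm, as the interface text tells. Its arguments: {"type":"object","properties":{"deltas":{"type":"array","items":{"type":"array","items":{"type":"number"}}},"squeeze":{"type":"number"}},"required":["deltas"]}

```bash
ls; mkdir -p pics; python3 - <<'E'
from bench import *
import cv2,numpy as np
o=get_obs();print(o)
for n in("scene","top"):
    d=get_image(n);cv2.imwrite(f"pics/{n}0.png",d["img"][:,:,::-1])
    np.save(f"pics/{n}0.npy",d["world_from_camera"]);print(n,d["fx"],d["fy"],d["cx"],d["cy"]);print(d["world_from_camera"])
d=get_image("wrist");print(d["T_tool_cam"],d["fx"],d["cx"],d["cy"])
E
```

```text
pics
{'t': 0.0, 'q': array([ 1.06488683e+00,  2.45833661e-01,  1.55904651e+00,  1.05505662e-05,
        1.33869003e+00, -1.74089865e-01]), 'dq': array([-6.90613840e-04,  1.28182511e-04,  9.23440108e-04, -4.03631950e-04,
        1.81836598e-04,  4.43212835e-05]), 'tau': array([ 1.93064501e-03, -4.29510677e+01, -3.26130474e+01,  2.95304926e-05,
        5.27745928e-03,  2.44413940e-05]), 'eef_pos': array([0.21145196, 0.61404225, 0.23015032]), 'eef_rot': array([-5.18726194e-01, -3.09779195e+00,  2.92249910e-03]), 'wrist_force': array([-0.46078101, -0.0375181 , -0.77247633]), 'torque': array([-0.01439219,  0.02813238, -0.02975095]), 'gripper_width': 0.08523995949311815}
scene 389.3876057412868 389.3876057412868 314.7636154656419 198.39742811920246
[[-0.58698529  0.67405771 -0.44843557  1.0147831 ]
 [ 0.80950955  0.48049247 -0.33737409  0.40121615]
 [-0.01193969 -0.56104651 -0.82769817  1.05242497]
 [ 0.          0.          0.          1.        ]]
top 388.88763161209664 388.88763161209664 319.44963859177574 199.9025448841175
[[ 0.00526493 -0.98613838  0.16584144  0.31049991]
 [-0.99984982 -0.00792961 -0.01540963  0.05152793]
 [ 0.01651108 -0.1657354  -0.98603203  1.33210748]
 [ 0.          0.          0.          1.        ]]
[[-1.81160038e-06 -9.45658398e-01 -3.25161797e-01  8.41233478e-02]
 [ 9.99999989e-01 -5.00791269e-05  1.40072256e-04 -1.08544914e-03]
 [-1.48744325e-04 -3.25161793e-01  9.45658388e-01 -1.42305157e-01]
 [ 0.00000000e+00  0.00000000e+00  0.00000000e+00  1.00000000e+00]] 326.2832361788069 316.48952524364023 204.24753514224005
```

View pics/scene0.png

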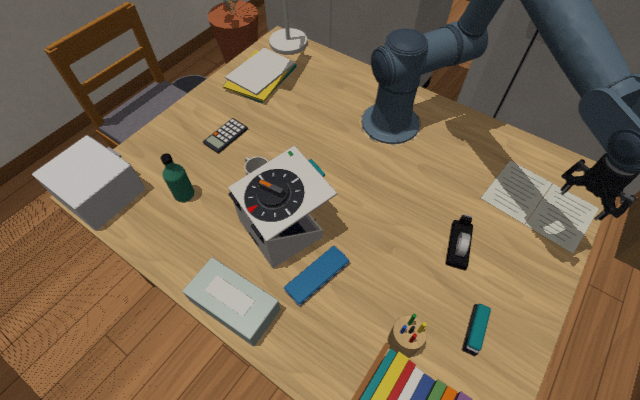

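View pics/top0.png

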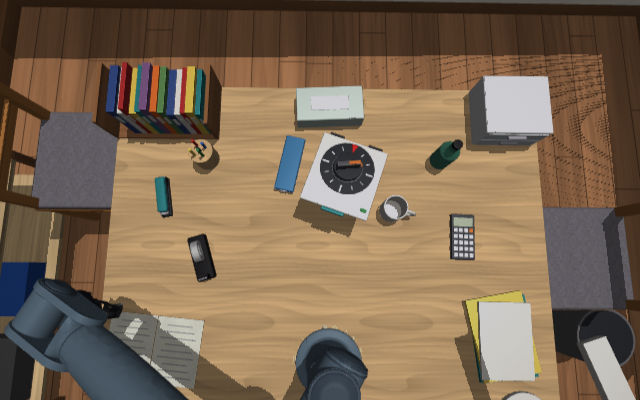

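The scene view shows the lid clearly open (dial around (275,195), mug to its left, tin to its right). The top view has the dial at about (346,168) and the teal lip at (332,211). I'll take enlarged crops for the corners.

```bash
python3 - <<'E'
import cv2,numpy as np
a=cv2.imread("pics/scene0.png")[135:275,215:365];b=cv2.imread("pics/top0.png")[120:260,280:430]
f=lambda i:cv2.resize(i,None,fx=2.66,fy=4/1.5,interpolation=cv2.INTER_CUBIC)
f=lambda i:cv2.resize(i,None,fx=2.6,fy=2.6,interpolation=cv2.INTER_CUBIC)
cv2.imwrite("pics/crop.png",np.hstack([f(a),f(b)]))
# masks
for n,(x0,y0,x1,y1) in dict(scene=(215,135,365,275),top=(280,120,430,260)).items():
    im=cv2.imread(f"pics/{n}0.png");h=cv2.cvtColor(im,cv2.COLOR_BGR2HSV)
    def rep(name,lo,hi):
        m=cv2.inRange(h,lo,hi);M=np.zeros_like(m);M[y0:y1,x0:x1]=m[y0:y1,x0:x1]
        k,l,s,c=cv2.connectedComponentsWithStats(M)
        for i in np.argsort(-s[1:,4])[:3]+1: 
            if s[i,4]>4: print(n,name,s[i],c[i].round(2))
        return M
    rep("red",(0,150,120),(6,255,255));rep("orange",(7,150,140),(18,255,255));rep("teal",(82,120,60),(98,255,255))
    rep("dark",(0,0,0),(179,110,75))
    M=rep("white",(0,0,150),(179,40,255))
E
```

```text
scene red [247 205  10   8  33] [251.27 208.27]
scene orange [259 180  12   7  37] [264.68 182.95]
scene teal [309 159  16  17  59] [316.59 167.07]
scene dark [ 245  169   59   52 2102] [274.46 194.96]
scene dark [272 216  46  23 294] [299.88 226.99]
scene dark [215 135  25  18 130] [225.59 142.65]
scene white [ 228  146  108   95 2756] [287.35 189.32]
scene white [215 260  23  15 186] [222.55 269.35]
scene white [217 135   7   4  13] [220.23 136.46]
top red [352 145   6   7  24] [354.   147.21]
top orange [349 160  12   4  35] [354.43 161.71]
top teal [321 206  23  10  76] [331.66 210.7 ]
top dark [ 320  144   54   50 1813] [346.37 168.71]
top dark [297 120  66   8 402] [328.5  123.01]
top dark [389 197  18  20 125] [400.09 203.84]
top white [ 300  132   87   89 2574] [341.87 182.45]
top white [384 195  24  24 182] [391.61 208.55]
top white [400 208  15  11  38] [407.5  212.89]
```

View pics/crop.png

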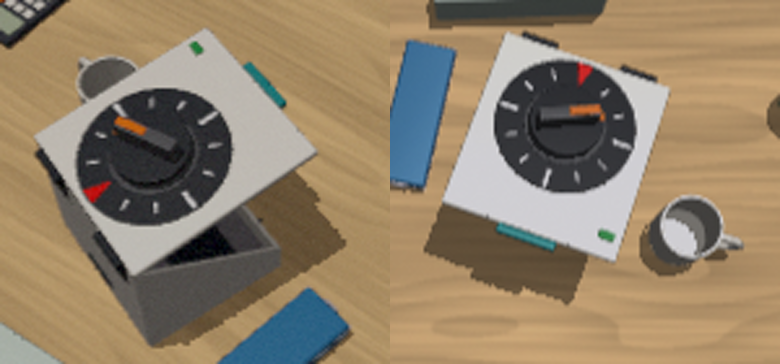

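The crop shows the lid corners in both views and the pointer near 10 min, with red zero at the hinge side. Next I'll triangulate.

```bash
cat > h.py <<'E'
import numpy as np,cv2
from scipy.spatial.transform import Rotation as R
K=dict(scene=(389.3876,314.7636,198.3974),top=(388.8876,319.4496,199.9025))
W={n:np.load(f"pics/{n}0.npy") for n in K}
def ray(n,p):
    f,cx,cy=K[n];d=W[n][:3,:3]@np.array([(p[0]-cx)/f,(p[1]-cy)/f,1]);return W[n][:3,3],d/np.linalg.norm(d)
def tri(ps,pt):
    A=0;b=0;L=[ray("scene",ps),ray("top",pt)]
    for o,d in L:
        P=np.eye(3)-np.outer(d,d);A=A+P;b=b+P@o
    x=np.linalg.solve(A,b);return x,max(np.linalg.norm(np.cross(x-o,d)) for o,d in L)
def plane(n,p,p0,nn):
    o,d=ray(n,p);return o+d*((p0-o)@nn/(d@nn))
E
python3 - <<'E'
from h import *
cs=dict(FR=((205,28),(613,262)),FL=((317,152),(443,205)),BL=((133,275),(507,32)),BR=((35,135),(669,88)))
P={}
for k,(s,t) in cs.items():
    s=((s[0]+.5)/2.6-.5+215,(s[1]+.5)/2.6-.5+135);t=((t[0]-390+.5)/2.6-.5+280,(t[1]+.5)/2.6-.5+120)
    P[k],e=tri(s,t);print(k,P[k].round(4),round(e,4))
for n,s,t in(("red",(251.27,208.27),(354,147.21)),("orange",(264.68,182.95),(354.43,161.71)),("teal",(316.59,167.07),(331.66,210.7)),("scale",(274.46,194.96),(346.37,168.71))):
    x,e=tri(s,t);P[n]=x;print(n,x.round(4),round(e,4))
d=lambda a,b:np.linalg.norm(P[a]-P[b]).round(4)
print(d("FR","FL"),d("BR","BL"),d("FR","BR"),d("FL","BL"))
y=P["FL"]-P["FR"]+P["BL"]-P["BR"];y[2]=0;y/=np.linalg.norm(y)
x=(P["BL"]+P["BR"]-P["FL"]-P["FR"])/2;yaw=np.arctan2(-y[0],y[1])
print("yaw",yaw, "tilt",np.arctan2(x[2],np.hypot(x[0],x[1])))
E
```

```text
FR [ 0.4409 -0.1018  0.2052] 0.0013
FL [0.5048 0.091  0.1989] 0.0001
BL [0.7176 0.019  0.1786] 0.0008
BR [ 0.6501 -0.173   0.1808] 0.0004
red [ 0.6681 -0.0713  0.1846] 0.0002
orange [ 0.6086 -0.0669  0.2354] 0.0
teal [ 0.4681 -0.0017  0.2057] 0.0003
scale [ 0.5998 -0.0474  0.1862] 0.0001
0.2032 0.2036 0.2222 0.2256
yaw -0.32911593736173744 tilt -0.09994250696430781
```

```bash
cat >> h.py <<'E'
H=np.array([0.683,-0.0767,0.171]);bx=np.array([np.cos(-.329),np.sin(-.329),0]);by=np.array([-bx[1],bx[0],0]);bz=np.array([0,0,1.])
def lid(a): # frame u,y,n of lid opened by a
    t=.6109-a;u=np.cos(t)*bx+np.sin(t)*bz;return np.c_[u,by,np.cross(u,by)]
def on_lid(a,dist,h,y=0): L=lid(a);return H+L@np.array([-dist,y,.010+h])
def tool(a,spin=0): # tool z=-n, tool x=-u turned by spin about tool z
    L=lid(a);return np.c_[-L[:,0],L[:,1],-L[:,2]]@R.from_rotvec([0,0,spin]).as_matrix()
def cur():
    from bench import get_obs
    o=get_obs();return o,o["eef_pos"],R.from_rotvec(o["eef_rot"]).as_matrix()
def plan(p,Rm,n=None):
    o,p0,R0=cur();rv=R.from_matrix(R0.T@Rm).as_rotvec();d=np.linalg.norm(p-p0)
    n=n or int(np.ceil(max(d/.04,np.linalg.norm(rv)/.12)))
    print("t",o["t"],"q",o["q"].round(2),"n",n,"rv",rv.round(3),"shift",(R0.T@(p-p0)*100).round(2))
    for i in range(n):
        Ri=R0@R.from_rotvec(rv*i/n).as_matrix();print(np.r_[rv/n,Ri.T@(p-p0)/n*100].round(3).tolist())
E
python3 -c "
from h import *
print(on_lid(.71,.205,0),on_lid(0,.205,0),on_lid(0,.09,.031))
plan(on_lid(.71,.205,.06),tool(.71))"
```

```text
[ 0.49088317 -0.01110979  0.2012332 ] [ 0.51865586 -0.02059161  0.06160231] [ 0.59097567 -0.04528216  0.15295997]
t 0.15 q [ 1.06  0.25  1.56  0.    1.34 -0.17] n 18 rv [-0.001  0.099 -0.003] shift [-47.38 -50.02  -2.99]
[-0.0, 0.005, -0.0, -2.632, -2.779, -0.166]
[-0.0, 0.005, -0.0, -2.631, -2.779, -0.181]
[-0.0, 0.005, -0.0, -2.629, -2.78, -0.195]
[-0.0, 0.005, -0.0, -2.628, -2.78, -0.21]
[-0.0, 0.005, -0.0, -2.626, -2.78, -0.225]
[-0.0, 0.005, -0.0, -2.624, -2.781, -0.239]
[-0.0, 0.005, -0.0, -2.622, -2.781, -0.254]
[-0.0, 0.005, -0.0, -2.62, -2.782, -0.269]
[-0.0, 0.005, -0.0, -2.619, -2.782, -0.283]
[-0.0, 0.005, -0.0, -2.616, -2.782, -0.298]
[-0.0, 0.005, -0.0, -2.614, -2.783, -0.312]
[-0.0, 0.005, -0.0, -2.612, -2.783, -0.327]
[-0.0, 0.005, -0.0, -2.61, -2.784, -0.341]
[-0.0, 0.005, -0.0, -2.608, -2.784, -0.356]
[-0.0, 0.005, -0.0, -2.605, -2.784, -0.37]
[-0.0, 0.005, -0.0, -2.603, -2.785, -0.385]
[-0.0, 0.005, -0.0, -2.6, -2.785, -0.399]
[-0.0, 0.005, -0.0, -2.597, -2.786, -0.414]
```

Request:
move_arm(
  deltas=[
    [0,0.005,0,-2.6,-2.75,-0.4,0],
    [0,0.005,0,-2.6,-2.75,-0.4,0],
    [0,0.005,0,-2.6,-2.75,-0.4,0],
    [0,0.005,0,-2.6,-2.75,-0.4,0],
    [0,0.005,0,-2.6,-2.75,-0.3,0],
    [0,0.005,0,-2.6,-2.75,-0.3,0],
    [0,0.005,0,-2.6,-2.75,-0.3,0],
    [0,0.005,0,-2.6,-2.75,-0.3,0],
    [0,0.005,0,-2.6,-2.75,-0.3,0],
    [0,0.005,0,-2.6,-2.75,-0.3,0],
  ],
  squeeze=40,
)

```text
t: 0.98
eef_pos: [0.3695, 0.2593, 0.2544]
eef_rot: [-0.488, -3.047, -0.004]
wrist_force: [0.6, 0.3, -0.6]
gripper_width: 0.0
```

```bash
python3 -c "
from h import *
plan(on_lid(.71,.205,.06),tool(.71))"
```

```text
t 0.9833 q [ 0.34 -0.24  2.    0.03  1.43 -0.92] n 8 rv [-0.007  0.044  0.011] shift [-20.51 -21.91  -1.64]
[-0.001, 0.005, 0.001, -2.563, -2.739, -0.206]
[-0.001, 0.005, 0.001, -2.566, -2.736, -0.222]
[-0.001, 0.005, 0.001, -2.569, -2.732, -0.239]
[-0.001, 0.005, 0.001, -2.571, -2.728, -0.255]
[-0.001, 0.005, 0.001, -2.573, -2.724, -0.272]
[-0.001, 0.005, 0.001, -2.576, -2.72, -0.288]
[-0.001, 0.005, 0.001, -2.578, -2.716, -0.305]
[-0.001, 0.005, 0.001, -2.58, -2.713, -0.322]
```

Request:
move_arm(
  deltas=[
    [-0.001,0.005,0.001,-2.56,-2.74,-0.25,0],
    [-0.001,0.005,0.001,-2.56,-2.74,-0.25,0],
    [-0.001,0.005,0.001,-2.56,-2.74,-0.25,0],
    [-0.001,0.005,0.001,-2.56,-2.74,-0.25,0],
    [-0.001,0.005,0.001,-2.56,-2.74,-0.25,0],
    [-0.001,0.005,0.001,-2.56,-2.74,-0.25,0],
    [-0.001,0.005,0.001,-2.56,-2.74,-0.25,0],
    [-0.001,0.005,0.001,-2.56,-2.74,-0.25,0],
    [0,0,0,0,0,0,0],
  ],
)

```text
t: 1.73
eef_pos: [0.499, -0.034, 0.2602]
eef_rot: [-0.506, -3.007, -0.027]
wrist_force: [0.8, 0.8, 0.5]
gripper_width: -0.0001
```

```bash
python3 -c "
from h import *
plan(on_lid(.71,.205,.01),tool(.71),3)
from bench import get_image
a=get_image('wrist')['img'];b=get_image('scene')['img'][120:280,190:390];b=cv2.resize(b,(400,320))
c=np.zeros((720,640,3),np.uint8);c=np.vstack([a[:260],np.hstack([b,np.zeros((320,240,3),np.uint8)])]);cv2.imwrite('pics/p1.png',c[:,:,::-1])"
```

```text
t 1.7333 q [-0.3  -0.08  1.85  0.01  1.46 -1.54] n 3 rv [ 0.002  0.005 -0.004] shift [0.95 1.89 5.01]
[0.001, 0.002, -0.001, 0.318, 0.629, 1.671]
[0.001, 0.002, -0.001, 0.314, 0.63, 1.671]
[0.001, 0.002, -0.001, 0.31, 0.632, 1.671]
```

View pics/p1.png

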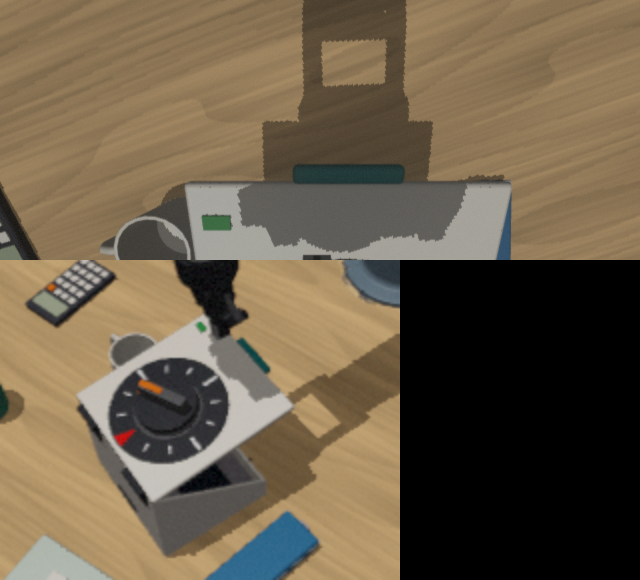

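The gripper is over the front of the lid, about 2 cm to the mug side, which agrees with the computed offset. I'll correct that, then push the lid through its arc.

Request:
move_arm(
  deltas=[
    [0,0,0,0.45,0.9,1.5,0],
    [0,0,0,0.4,0.9,1.5,0],
    [0,0,0,0,0,1.0,0],
    [0,0,0,0,0,0,0],
  ],
)

```text
t: 2.17
eef_pos: [0.4904, -0.0053, 0.2197]
eef_rot: [-0.497, -3.007, -0.03]
wrist_force: [-0.3, -0.2, 0.3]
gripper_width: 0.0
```

```bash
python3 -c "
from h import *
plan(on_lid(.71,.205,0),tool(.71),1)"
```

```text
t 2.1667 q [-0.25 -0.07  1.92  0.01  1.39 -1.5 ] n 1 rv [0.004 0.004 0.002] shift [-0.41 -0.54  1.81]
[0.004, 0.004, 0.002, -0.408, -0.539, 1.813]
```

Request:
move_arm(
  deltas=[
    [0,0,0,-0.2,-0.3,0.8,0],
    [0,0,0,-0.2,-0.2,0.7,0],
    [0,-0.06,0,0.06,0,1.23,0],
    [0,-0.06,0,0.06,0,1.23,0],
    [0,-0.06,0,0.06,0,1.23,0],
    [0,-0.06,0,0.06,0,1.23,0],
  ],
)

```text
t: 2.67
eef_pos: [0.4936, -0.0114, 0.1572]
eef_rot: [0.482, 2.94, -0.033]
wrist_force: [-2.2, 1.4, 0.8]
gripper_width: 0.0006
```

```bash
cat >> h.py <<'E'
def where():
    o,p,Rm=cur();d=p-H;r=d@bx;print("t",o["t"],"q",o["q"].round(2),"F",o["wrist_force"].round(1))
    dist=np.hypot(r,d[2]);t=np.arcsin(.010/dist)-np.arctan2(d[2],-r)
    print("lid angle by tip",.6109-t,"dist",dist,"y",d@by,"tool tilt as lid angle",.6109-np.arctan2(Rm[:,2]@bx,-Rm[2,2]))
E
python3 -c "
from h import *
where()"
```

```text
t 2.6667 q [-0.25 -0.14  2.11 -0.01  1.01 -1.49] F [-2.2  1.4  0.8]
lid angle by tip 0.4923267114324709 dist 0.20083995029278773 y 0.0006144556360590892 tool tilt as lid angle 0.44736012184802376
```

Following the lid as intended. I'll continue.

Request:
move_arm(
  deltas=[
    [0,-0.05,0,0.05,0,1.2,0],
    [0,-0.06,0,0.05,0,1.2,0],
    [0,-0.06,0,0.05,0,1.2,0],
    [0,-0.06,0,0.05,0,1.2,0],
    [0,-0.05,0,0.05,0,1.1,0],
  ],
)

```text
t: 3.08
eef_pos: [0.5076, -0.0167, 0.0993]
eef_rot: [0.436, 2.648, -0.095]
wrist_force: [-1.1, 0.3, 1.3]
gripper_width: -0.0
```

```bash
python3 -c "
from h import *
where()"
```

```text
t 3.0833 q [-0.24 -0.14  2.28 -0.07  0.54 -1.44] F [-1.1  0.3  1.3]
lid angle by tip 0.19129846088605018 dist 0.19874142127981465 y 6.942700610779409e-05 tool tilt as lid angle 0.14963351859196738
```

Request:
move_arm(
  deltas=[
    [0,-0.02,0,0.0,0,1.1,0],
    [0,-0.02,0,-0.05,0,1.1,0],
    [0,-0.02,0,-0.05,0,0.8,0],
    [0,0,0,-0.05,0,0.6,0],
  ],
)

```text
t: 3.42
eef_pos: [0.523, -0.0225, 0.0647]
eef_rot: [0.425, 2.588, -0.108]
wrist_force: [-21.6, 6.5, 27.4]
gripper_width: -0.0
```

```bash
python3 -c "
from h import *
where()"
```

```text
t 3.4167 q [-0.24 -0.04  2.28 -0.1   0.37 -1.4 ] F [-21.6   6.5  27.4]
lid angle by tip -0.0008841018459508909 dist 0.19964030557869253 y -0.00040339195419471224 tool tilt as lid angle 0.08824764733695478
```

Request:
move_arm(
  deltas=[
    [0,0,0,0,0,-1.5,0],
    [0,0,0,0,0,-3,0],
    [0,0,0,0,0,-3,1],
  ],
)

```text
t: 3.67
eef_pos: [0.4851, -0.0116, 0.1246]
eef_rot: [0.429, 2.604, -0.108]
wrist_force: [0.3, 0.1, 0.9]
gripper_width: 0.0094
```

```bash
python3 -c "
from h import *
where()
plan(on_lid(0,.09,.10),tool(0))"
```

```text
t 3.6667 q [-0.24 -0.28  2.35 -0.08  0.57 -1.42] F [0.3 0.1 0.9]
lid angle by tip 0.34497177655241956 dist 0.21344656921049765 y -0.0023298640984356195 tool tilt as lid angle 0.1039493559934771
t 3.6667 q [-0.24 -0.28  2.35 -0.08  0.57 -1.42] n 3 rv [ 0.003 -0.104  0.001] shift [-10.37   0.23  -3.95]
[0.001, -0.035, 0.0, -3.458, 0.078, -1.315]
[0.001, -0.035, 0.0, -3.501, 0.078, -1.195]
[0.001, -0.035, 0.0, -3.541, 0.078, -1.073]
```

Request:
move_arm(
  deltas=[
    [0,-0.03,0,-1.5,0.1,-3,5],
    [0,-0.03,0,-3.5,0.1,-0.8,5],
    [0,-0.03,0,-3.3,0,-0.3,5],
    [0,-0.01,0,-2,0,-0.2,5],
    [0,0,0,0,0,0,5],
    [0,0,0,0,0,0,5],
    [0,0,0,0,0,0,5],
  ],
)

```text
t: 4.25
eef_pos: [0.5515, -0.0328, 0.2308]
eef_rot: [0.41, 2.487, -0.129]
wrist_force: [-1.1, 0.2, -0.4]
gripper_width: 0.0503
```

```bash
cat >> h.py <<'E'
def shot(name):
    from bench import get_image
    o,p,Rm=cur();d=get_image("wrist");im=np.ascontiguousarray(d["img"][:,:,::-1]);cv2.imwrite(f"pics/{name}.png",im)
    T=np.eye(4);T[:3,:3]=Rm;T[:3,3]=p;Wc=T@d["T_tool_cam"]
    np.savez(f"pics/{name}.npz",W=Wc,f=d["fx"],cx=d["cx"],cy=d["cy"]);return im
def wplane(name,px,h): # pixel -> lid coords (dist from hinge, y) on shut-lid plane at height h
    z=np.load(f"pics/{name}.npz");d=z["W"][:3,:3]@np.array([(px[0]-z["cx"])/z["f"],(px[1]-z["cy"])/z["f"],1]);o=z["W"][:3,3]
    L=lid(0);p0=on_lid(0,0,h);nn=L[:,2];x=o+d*((p0-o)@nn/(d@nn));q=L.T@(x-H);return np.array([-q[0],q[1]])
def blobs(im,lo,hi,k=2,box=None):
    m=cv2.inRange(cv2.cvtColor(im,cv2.COLOR_BGR2HSV),lo,hi);n,l,s,c=cv2.connectedComponentsWithStats(m)
    return [(s[i],c[i],l==i) for i in np.argsort(-s[1:,4])[:k]+1]
E
python3 -c "
from h import *
where();plan(on_lid(0,.09,.10),tool(0))
im=shot('w1')
for n,lo,hi in(('red',(0,150,100),(6,255,255)),('or',(8,150,120),(18,255,255))):
    for s,c,_ in blobs(im,lo,hi): print(n,s,c,wplane('w1',c,0),wplane('w1',c,.018))
"
```

```text
t 4.25 q [-0.24 -0.31  2.19 -0.08  0.64 -1.44] F [-1.1  0.2 -0.4]
lid angle by tip 0.9519060311806706 dist 0.1510035527884974 y -0.0009296368667596 tool tilt as lid angle -0.015463998839437276
t 4.25 q [-0.24 -0.31  2.19 -0.08  0.64 -1.44] n 1 rv [0.004 0.015 0.001] shift [1.1  0.09 1.84]
[0.004, 0.015, 0.001, 1.102, 0.087, 1.836]
red [308 243  19  27 308] [317.08116883 259.76623377] [ 0.01857116 -0.00093605] [ 0.02876273 -0.00105515]
or [267 197  54  29 613] [294.82707993 210.97553018] [ 0.06573113 -0.01998997] [ 0.07265545 -0.01878901]
```

View pics/w1.png

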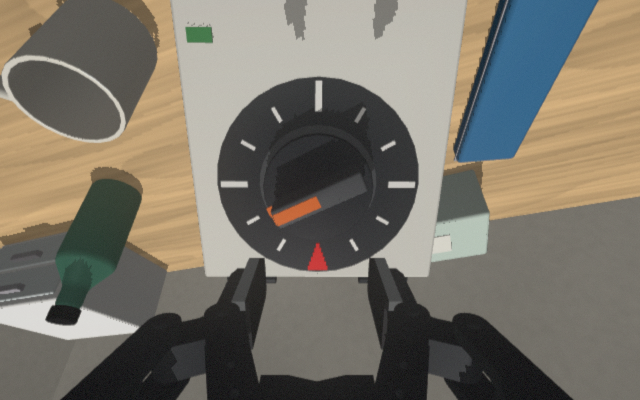

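The lid looks shut. The scale is centred near (318,183), with red zero at (317,260) on the hinge side. The pointer tip is near (271,214), so it's around 10 to 11 min.

```bash
cat >> h.py <<'E'
def dial(name,im,verb=True):
    # scale centre from white ticks; returns centre (dist,y), pointer angle from axis to orange bar-top line
    hsv=cv2.cvtColor(im,cv2.COLOR_BGR2HSV);m=cv2.inRange(hsv,(0,0,130),(179,60,255));n,l,s,c=cv2.connectedComponentsWithStats(m)
    T=[]
    for i in range(1,n):
        if 10<s[i,4]<300:
            q=wplane(name,c[i],0);r=np.hypot(*(q-[.09,0]))
            if .05<r<.083: T.append(q)
    T=np.array(T);A=np.c_[2*T,np.ones(len(T))];
    a=np.degrees(np.arctan2(-(T[:,1]),.09-T[:,0]))%360 # clockwise from zero
    if verb:
        for q,x in sorted(zip(T.tolist(),a),key=lambda z:z[1]): print("tick",np.round(q,4),"r",np.hypot(q[0]-.09,q[1]).round(4),"ang",x.round(1))
    return T
def orange(name,im,h=.044):
    s,c,m=blobs(im,(8,150,120),(18,255,255),1)[0]
    P=np.array([wplane(name,(x,y),h) for y,x in np.argwhere(m)],np.float32)
    r=cv2.minAreaRect(P);print("or rect",np.round(r[0],4),np.round(r[1],4),r[2]);
    v=cv2.fitLine(P,cv2.DIST_L2,0,.01,.01).ravel();print("cen",P.mean(0).round(4),"dir deg cw",np.degrees(np.arctan2(-v[1],-v[0]))%180)
E
python3 -c "
from h import *
im=cv2.imread('pics/w1.png');dial('w1',im);orange('w1',im)
for p in((272,217),(365,183),(277,227),(367,190)):print(wplane('w1',p,.044))
print(wplane('w1',(269,210),.018))
"
```

```text
tick [ 0.034  -0.0329] r 0.0649 ang 30.5
tick [ 0.0576 -0.0564] r 0.0651 ang 60.1
tick [ 0.0901 -0.0698] r 0.0698 ang 90.1
tick [ 0.1221 -0.0563] r 0.0648 ang 119.7
tick [ 0.1455 -0.0325] r 0.0643 ang 149.6
tick [ 0.1595 -0.0005] r 0.0695 ang 179.6
tick [0.1452 0.0316] r 0.0636 ang 209.8
tick [0.1217 0.0551] r 0.0636 ang 240.1
tick [0.0892 0.0686] r 0.0686 ang 270.7
tick [0.0574 0.0549] r 0.0638 ang 300.7
tick [0.0338 0.0313] r 0.0644 ang 330.9
or rect [ 0.0853 -0.0181] [0.0357 0.0156] 65.40435028076172
cen [ 0.0826 -0.0171] dir deg cw 69.215485
[ 0.07806521 -0.03342301]
[0.10323499 0.03162286]
[ 0.07028667 -0.03017205]
[0.09819691 0.03326898]
[ 0.07349476 -0.03923496]
```

Request:
move_arm(
  deltas=[
    [0,0.01,0.12,0,0,0,5],
    [0,0,0.12,0,0,0,5],
    [0,0,0.12,0,0,0,5],
    [0,0,0.12,0,0,0,5],
    [0,0,0.12,0,0,0,5],
    [0,0,0.12,0,0,0,5],
    [0,0,0.12,0,0,0,5],
    [0,0,0.12,0,0,0,5],
    [0,0,0.12,0,0,0,5],
    [0,0,0.05,0,0,0,5],
  ],
)

```text
t: 5.13
eef_pos: [0.5369, -0.0283, 0.2086]
eef_rot: [1.773, 1.896, 0.321]
wrist_force: [0.1, 0.6, -1.0]
gripper_width: 0.0498
```

```bash
cat >> h.py <<'E'
def go(h,deg,n=1): plan(on_lid(0,.0897,h,-.0006),tool(0,np.radians(deg)),n)
E
python3 -c "
from h import *
go(.06,67.5)"
```

```text
t 5.1333 q [-0.24 -0.3   2.21 -0.07  0.65 -0.26] n 1 rv [-0.028 -0.015  0.002] shift [-0.56  1.54  4.86]
[-0.028, -0.015, 0.002, -0.565, 1.541, 4.857]
```

Request:
move_arm(
  deltas=[
    [-0.028,-0.015,0,-0.5,1.5,2,5],
    [0,0,0,0,0,1.5,5],
    [0,0,0,0,0,0.5,5],
    [0,0,0,0,0,0,5],
  ],
)

```text
t: 5.47
eef_pos: [0.5669, -0.0372, 0.1769]
eef_rot: [1.76, 1.878, 0.328]
wrist_force: [-0.5, -0.2, -0.1]
gripper_width: 0.05
```

```bash
python3 -c "
from h import *
go(.045,67.5)
im=shot('w2');orange('w2',im)"
```

```text
t 5.4667 q [-0.24 -0.17  2.18 -0.1   0.54 -0.24] n 1 rv [-0.009 -0.003  0.001] shift [-0.33  0.68  2.01]
[-0.009, -0.003, 0.001, -0.33, 0.676, 2.014]
or rect [ 0.0828 -0.0161] [0.034  0.0089] 65.15605926513672
cen [ 0.083  -0.0157] dir deg cw 64.91
```

View pics/w2.png

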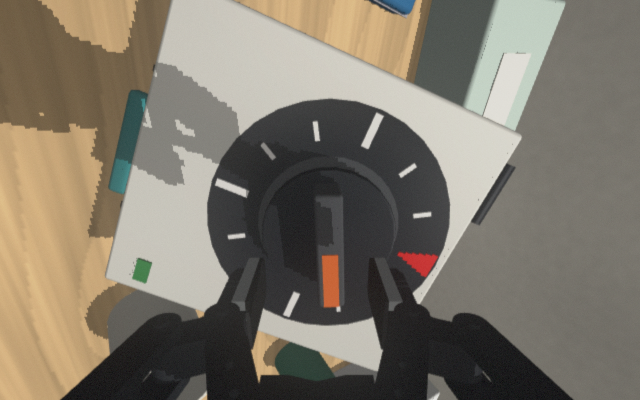

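The bar stands almost parallel to the jaws, at (330,250) between the fingers. It measures about 65°. Next I'll centre on it and descend.

Request:
move_arm(
  deltas=[
    [-0.009,0,-0.03,-0.3,0.65,1.2,5],
    [0,0,0,0,0,1.0,5],
    [0,0,0,0,0,0,5],
  ],
)

```text
t: 5.77
eef_pos: [0.5827, -0.0425, 0.1625]
eef_rot: [1.722, 1.901, 0.323]
wrist_force: [-0.0, -0.2, -0.4]
gripper_width: 0.0496
```

```bash
python3 -c "
from h import *
go(.024,65)"
```

```text
t 5.7667 q [-0.25 -0.11  2.15 -0.09  0.49 -0.28] n 1 rv [-0.001 -0.004 -0.01 ] shift [-0.14  0.16  1.98]
[-0.001, -0.004, -0.01, -0.14, 0.162, 1.983]
```

Request:
move_arm(
  deltas=[
    [0,0,-0.01,-0.1,0.15,0.8,4],
    [0,0,0,0,0,0.7,4],
    [0,0,0,0,0,0.1,4],
    [0,0,0,0,0,0,4],
  ],
)

```text
t: 6.1
eef_pos: [0.5917, -0.0455, 0.1513]
eef_rot: [1.712, 1.909, 0.32]
wrist_force: [0.9, 0.1, 0.7]
gripper_width: 0.04
```

```bash
python3 -c "
from h import *
go(.024,65);where()"
```

```text
t 6.1 q [-0.25 -0.06  2.14 -0.09  0.46 -0.29] n 1 rv [-0.    -0.004  0.001] shift [-0.09  0.03  0.52]
[-0.0, -0.004, 0.001, -0.085, 0.027, 0.518]
t 6.1 q [-0.25 -0.06  2.14 -0.09  0.46 -0.29] F [0.9 0.1 0.7]
lid angle by tip 0.30770468021910924 dist 0.09842972341832434 y 4.160019495702203e-05 tool tilt as lid angle 0.0019102216890742874
```

Request:
move_arm(
  deltas=[
    [0,0,0,-0.05,0,0.4,4],
    [0,0,0,0,0,0,3],
    [0,0,0,0,0,0,1],
    [0,0,0,0,0,0,1],
    [0,0,0,0,0,0,1],
    [0,0,0,0,0,0,1],
  ],
  squeeze=30,
)

```text
t: 6.6
eef_pos: [0.594, -0.0464, 0.1493]
eef_rot: [1.711, 1.908, 0.322]
wrist_force: [2.1, -0.9, -2.0]
gripper_width: 0.0153
```

```bash
python3 -c "
from h import *
go(.024,65);where()"
```

```text
t 6.6 q [-0.25 -0.05  2.13 -0.09  0.45 -0.29] n 1 rv [ 0.002 -0.004  0.   ] shift [-0.04 -0.04  0.21]
[0.002, -0.004, 0.0, -0.037, -0.04, 0.214]
t 6.6 q [-0.25 -0.05  2.13 -0.09  0.45 -0.29] F [ 2.1 -0.9 -2. ]
lid angle by tip 0.280018248808445 dist 0.09651736305113247 y -0.0001038112729416386 tool tilt as lid angle 0.00017105397364891584
```

Request:
move_arm(
  deltas=[
    [0,0,0.06,0,0,0,1],
    [0,0,0.1,0,0,0,1],
    [0,0,0.1,0,0,0,1],
  ],
)

```text
t: 6.85
eef_pos: [0.5939, -0.0464, 0.1492]
eef_rot: [1.969, 1.678, 0.422]
wrist_force: [2.0, -0.1, -2.1]
gripper_width: 0.0151
```

```bash
cat >> h.py <<'E'
def axial():
    o,p,Rm=cur();q=lid(0).T@(p-H);x=Rm[:,0];L=lid(0)
    print("q6",o["q"][5].round(3),"dist,y,h",np.round([-q[0],q[1],q[2]-.01],4),"F tool",(Rm.T@o["wrist_force"]).round(1),"M tool",(Rm.T@o["torque"]).round(2),"spin",np.degrees(np.arctan2(-x@L[:,1],-x@L[:,0])).round(2),"w",o["gripper_width"])
E
python3 -c "
from h import *
axial()"
```

```text
q6 -0.02 dist,y,h [ 0.0896 -0.0001  0.0261] F tool [0.5 0.5 2.8] M tool [ 0.25  0.15 -0.06] spin -80.36 w 0.015059032590130493
```

Request:
move_arm(
  deltas=[
    [0,0,0.11,0,0,0,1],
    [0,0,0.11,0,0,0,1],
    [0,0,0.11,0,0,0,1],
    [0,0,0.11,0,0,0,1],
    [0,0,0.11,0,0,0,1],
    [0,0,0.11,0,0,0,1],
    [0,0,0.11,0,0,0,1],
    [0,0,0.11,0,0,0,1],
  ],
)

```text
t: 7.52
eef_pos: [0.5936, -0.0461, 0.149]
eef_rot: [2.642, 0.66, 0.724]
wrist_force: [2.1, 0.7, -1.1]
gripper_width: 0.0151
```

```bash
sed -i 's/arctan2(-x@L\[:,1\]/arctan2(x@L[:,1]/' h.py; python3 -c "
from h import *
axial()"
```

```text
q6 0.904 dist,y,h [0.09   0.0001 0.0261] F tool [ 1.5 -0.3  1.9] M tool [ 0.23  0.02 -0.13] spin 133.18 w 0.015083589540796489
```

Request:
move_arm(
  deltas=[
    [0,0,0.11,0,0,0,1],
    [0,0,0.11,0,0,0,1],
    [0,0,0.11,0,0,0,1],
    [0,0,0.11,0,0,0,1],
    [0,0,0.11,0,0,0,1],
    [0,0,0.11,0,0,0,1],
    [0,0,0.11,0,0,0,1],
    [0,0,0.11,0,0,0,1],
    [0,0,0.11,0,0,0,1],
    [0,0,0.11,0,0,0,1],
  ],
)

```text
t: 8.35
eef_pos: [0.5938, -0.0455, 0.1489]
eef_rot: [-2.827, 0.973, -0.945]
wrist_force: [1.0, 0.7, -0.7]
gripper_width: 0.0151
```

```bash
python3 -c "
from h import *
axial()"
```

```text
q6 2.058 dist,y,h [0.0901 0.0007 0.0261] F tool [-0.2 -1.   1. ] M tool [ 0.07 -0.14 -0.13] spin -160.79 w 0.015078799238442487
```

Request:
move_arm(
  deltas=[
    [0,0,0.1,0,0,0,1],
    [0,0,0.1,0,0,0,1],
    [0,0,0.1,0,0,0,1],
    [0,0,0,0,0,0,1],
    [0,0,0,0,0,0,3],
    [0,0,0,0,0,0,4],
    [0,0,0,0,0,0,5],
    [0,0,0,0,0,-1.5,5],
    [0,0,0,0,0,-2,5],
    [0,0,0,0,0,-1.5,5],
  ],
)

```text
t: 9.18
eef_pos: [0.5645, -0.0363, 0.1874]
eef_rot: [-2.575, 1.356, -0.897]
wrist_force: [0.3, -0.3, 0.5]
gripper_width: 0.0499
```

```bash
python3 -c "
from h import *
axial();go(.09,222)"
```

```text
q6 2.355 dist,y,h [ 0.0932 -0.      0.0753] F tool [ 0.5 -0.2 -0.2] M tool [-0.16 -0.22 -0.03] spin -143.24 w 0.049882792414741674
t 9.1833 q [-0.24 -0.2   2.18 -0.09  0.56  2.36] n 1 rv [0.001 0.006 0.091] shift [ 0.31 -0.16 -1.48]
[0.001, 0.006, 0.091, 0.306, -0.163, -1.477]
```

Request:
move_arm(
  deltas=[
    [0,0,-0.124,0,0,-0.5,5],
    [0,0,-0.124,0,0,0,5],
    [0,0,-0.124,0,0,0,5],
    [0,0,-0.124,0,0,0,5],
    [0,0,-0.124,0,0,0,5],
    [0,0,-0.124,0,0,0,5],
    [0,0,-0.124,0,0,0,5],
    [0,0,-0.124,0,0,0,5],
    [0,0,-0.124,0,0,0,5],
    [0,0,-0.124,0,0,0,5],
  ],
)

```text
t: 10.02
eef_pos: [0.5619, -0.035, 0.1978]
eef_rot: [2.733, 0.395, 0.782]
wrist_force: [0.1, -0.6, -0.4]
gripper_width: 0.0501
```

Request:
move_arm(
  deltas=[
    [0,0,-0.124,0,0,0,5],
    [0,0,-0.124,0,0,0,5],
    [0,0,-0.124,0,0,0,5],
    [0,0,-0.124,0,0,0,5],
    [0,0,-0.124,0,0,0,5],
    [0,0,-0.124,0,0,0,5],
    [0,0,-0.124,0,0,0,5],
    [0,0,-0.124,0,0,0,5],
    [0,0,-0.124,0,0,0,5],
    [0,0,-0.124,0,0,0,5],
  ],
)

```text
t: 10.85
eef_pos: [0.5614, -0.0351, 0.1986]
eef_rot: [1.849, 1.787, 0.377]
wrist_force: [0.6, 0.2, 0.3]
gripper_width: 0.0501
```

```bash
python3 -c "
from h import *
axial();go(.09,37)
im=shot('w3');orange('w3',im)"
```

```text
q6 -0.152 dist,y,h [0.0894 0.0001 0.0863] F tool [0.2 0.7 0.1] M tool [ 0.28  0.08 -0.02] spin 73.18 w 0.050051045818314044
t 10.85 q [-0.24 -0.23  2.18 -0.08  0.57 -0.15] n 1 rv [ 0.005 -0.001 -0.631] shift [-0.06 -0.05 -0.37]
[0.005, -0.001, -0.631, -0.056, -0.047, -0.369]
or rect [0.1033 0.0097] [0.0336 0.009 ] 37.875057220458984
cen [0.1033 0.0097] dir deg cw 37.711365
```

Request:
move_arm(
  deltas=[
    [0,0,-0.124,0,0,0,5],
    [0,0,-0.124,0,0,0,5],
    [0,0,-0.124,0,0,0,5],
    [0,0,-0.124,0,0,0,5],
    [0,0,-0.12,0,0,0,5],
    [0,0,0,0,0,1.5,5],
    [0,0,0,0,0,1.5,5],
    [0,0,0,0,0,1,4],
    [0,0,0,0,0,0,4],
    [0,0,0,0,0,0,4],
  ],
)

```text
t: 11.73
eef_pos: [0.5846, -0.0428, 0.167]
eef_rot: [1.198, 2.228, 0.137]
wrist_force: [-0.2, -0.5, 1.3]
gripper_width: 0.0398
```

```bash
python3 -c "
from h import *
axial();go(.025,37.5)"
```

```text
q6 -0.763 dist,y,h [0.0876 0.0003 0.0464] F tool [-0.9  0.1 -1.1] M tool [0.2  0.25 0.01] spin 37.74 w 0.039833063454083266
t 11.7333 q [-0.25 -0.11  2.15 -0.09  0.49 -0.76] n 1 rv [ 0.007  0.003 -0.004] shift [ 0.12 -0.22  2.14]
[0.007, 0.003, -0.004, 0.117, -0.217, 2.139]
```

Request:
move_arm(
  deltas=[
    [0.005,0,0,0.1,-0.2,1.0,4],
    [0,0,0,0,0,0.7,4],
    [0,0,0,0,0,0.2,4],
    [0,0,0,0,0,0,3],
    [0,0,0,0,0,0,1],
    [0,0,0,0,0,0,1],
    [0,0,0,0,0,0,1],
    [0,0,0,0,0,0,1],
  ],
)

```text
t: 12.4
eef_pos: [0.5934, -0.0467, 0.1525]
eef_rot: [1.201, 2.226, 0.133]
wrist_force: [4.5, -1.0, -5.0]
gripper_width: 0.0153
```

```bash
python3 -c "
from h import *
axial()"
```

```text
q6 -0.749 dist,y,h [ 0.088  -0.0006  0.029 ] F tool [-0.4  0.9  6.7] M tool [-0.02  0.09 -0.07] spin 37.87 w 0.01527016284040432
```

Request:
move_arm(
  deltas=[
    [0,0,0.1,0,0,0,1],
    [0,0,0.1,0,0,0,1],
    [0,0,0.1,0,0,0,1],
    [0,0,0.08,0,0,0,1],
    [0,0,0,0,0,0,1],
  ],
)

```text
t: 12.82
eef_pos: [0.5928, -0.0471, 0.1521]
eef_rot: [1.63, 1.961, 0.289]
wrist_force: [2.5, -1.0, -3.0]
gripper_width: 0.0151
```

```bash
python3 -c "
from h import *
axial()"
```

```text
q6 -0.352 dist,y,h [ 0.0886 -0.0011  0.029 ] F tool [-0.3  0.3  4. ] M tool [0.13 0.02 0.06] spin 60.61 w 0.015143875509113077
```

Request:
move_arm(
  deltas=[
    [0,0,0,0,0,0,3],
    [0,0,0,0,0,0,4],
    [0,0,0,0,0,0,5],
    [0,0,0,0,0,-1.5,5],
    [0,0,0,0,0,-2.5,5],
    [0,0,0,0,0,-2.5,5],
    [0,0,0,0,0,-1,5],
    [0,0,0,0,0,0,5],
    [0,0,0,0,0,0,5],
  ],
)

```text
t: 13.57
eef_pos: [0.551, -0.032, 0.2177]
eef_rot: [1.617, 1.967, 0.288]
wrist_force: [0.8, -0.3, -0.3]
gripper_width: 0.0499
```

```bash
python3 -c "
from h import *
axial()
im=shot('w4');orange('w4',im);dial('w4',im)
s,c,m=blobs(im,(8,150,120),(18,255,255),1)[0]
print(s,c)"
```

```text
q6 -0.378 dist,y,h [ 0.0874 -0.0004  0.1082] F tool [-0.2  0.4  0.7] M tool [0.22 0.15 0.04] spin 60.02 w 0.049932918658683406
or rect [0.0985 0.0142] [0.0341 0.0087] 59.81771469116211
cen [0.0984 0.0147] dir deg cw 60.177933
tick [ 0.0344 -0.0332] r 0.0647 ang 30.8
tick [ 0.0578 -0.0569] r 0.0653 ang 60.5
tick [ 0.0901 -0.0702] r 0.0702 ang 90.1
tick [ 0.1222 -0.0564] r 0.065 ang 119.7
tick [ 0.1454 -0.033 ] r 0.0644 ang 149.2
tick [ 0.1596 -0.0007] r 0.0696 ang 179.5
tick [0.1457 0.0316] r 0.064 ang 209.5
tick [0.1218 0.055 ] r 0.0635 ang 239.9
tick [0.0896 0.0686] r 0.0686 ang 270.3
tick [0.0576 0.0547] r 0.0636 ang 300.6
tick [0.0339 0.0309] r 0.064 ang 331.1
[307 170  14  50 653] [313.94793262 194.43644717]
```

View pics/w4.png

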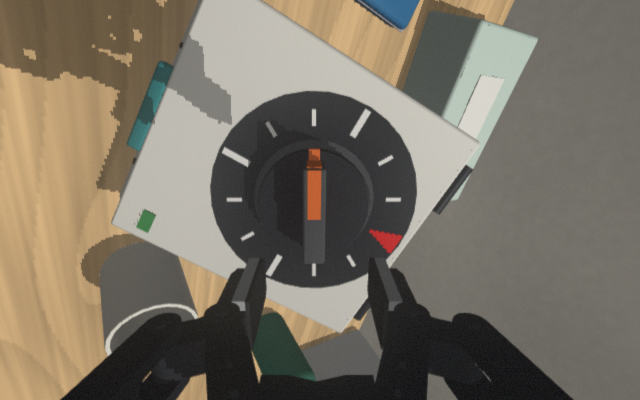

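The pointer is at (314,155), right in line with the eighth tick at (314,117). It measures 240.0° ± 0.5°, so 40 min. Next I'll close the fingers and line up on the axis for the push.

Request:
move_arm(
  deltas=[
    [0,0,0,0,0,1.5,0],
    [0,0,0,0,0,1.5,0],
    [0,0,0,0,0,0.8,0],
    [0,0,0,0,0,0,0],
    [0,0,0,0,0,0,0],
  ],
)

```text
t: 14.03
eef_pos: [0.5731, -0.0397, 0.1821]
eef_rot: [1.619, 1.971, 0.285]
wrist_force: [0.2, -0.8, -0.4]
gripper_width: -0.0004
```

```bash
python3 -c "
from h import *
axial();go(.044,60)"
```

```text
q6 -0.373 dist,y,h [ 0.0886 -0.0005  0.0656] F tool [-0.7 -0.2  0.5] M tool [ 0.25  0.13 -0.01] spin 59.95 w -0.00038866314217519336
t 14.0333 q [-0.24 -0.17  2.17 -0.1   0.53 -0.37] n 1 rv [0.004 0.002 0.001] shift [ 0.05 -0.11  2.16]
[0.004, 0.002, 0.001, 0.054, -0.105, 2.164]
```

Request:
move_arm(
  deltas=[
    [0,0,0,0.05,-0.1,0.8,0],
    [0,0,0,0,0,0.6,0],
    [0,0,0,0,0,0.4,0],
    [0,0,0,0,0,0.3,0],
    [0,0,0,0,0,0.3,0],
  ],
)

```text
t: 14.45
eef_pos: [0.5863, -0.0442, 0.1608]
eef_rot: [1.618, 1.971, 0.285]
wrist_force: [-3.3, 0.5, 4.8]
gripper_width: -0.0001
```

```bash
python3 -c "
from h import *
axial()"
```

```text
q6 -0.367 dist,y,h [ 0.0894 -0.0005  0.0401] F tool [-0.6 -0.2 -5.8] M tool [0.51 0.17 0.04] spin 59.92 w -0.00011169643685085545
```

Request:
move_arm(
  deltas=[
    [0,0,0,0,0,0.4,0],
    [0,0,0,0,0,0.4,0],
    [0,0,0,0,0,0.3,0],
    [0,0,0,0,0,0.3,0],
  ],
)

```text
t: 14.78
eef_pos: [0.5892, -0.0445, 0.1587]
eef_rot: [1.622, 1.987, 0.269]
wrist_force: [-48.0, 6.1, 39.1]
gripper_width: 0.0003
```

```bash
python3 -c "
from h import *
axial()"
```

```text
q6 -0.363 dist,y,h [0.0883 0.0001 0.0368] F tool [  0.1 -19.8 -59. ] M tool [ 3.78  0.07 -0.02] spin 59.51 w 0.00033059317675324253
```

That reached the stop and pressed harder than I intended (59 N through the fingertips). I'll retract and check.

Request:
move_arm(
  deltas=[
    [0,0,0,0,0,-1,0],
    [0,0,0,0,0,-2.5,0],
    [0,0,0,0,0,-3,3],
    [0,0,0,0,0,-1.5,5],
    [0,0,0,0,0,0,5],
    [0,0,0,0,0,0,5],
    [0,0,0,0,0,0,5],
  ],
)

```text
t: 15.37
eef_pos: [0.5459, -0.0289, 0.2306]
eef_rot: [1.618, 1.984, 0.271]
wrist_force: [0.8, 0.4, -0.2]
gripper_width: 0.05
```

```bash
python3 -c "
from h import *
axial()
im=shot('w5');orange('w5',im);dial('w5',im)
s,c,m=blobs(im,(8,150,120),(18,255,255),1)[0]
print(s,c)
from bench import get_image
A=[]
for n in('scene','top'):
    d=get_image(n)['img'][:,:,::-1];cv2.imwrite(f'pics/{n}1.png',d);e=cv2.absdiff(d,cv2.imread(f'pics/{n}0.png'));A.append(cv2.resize(d,(480,300)))
A.append(cv2.resize(im,(480,300)));cv2.imwrite('pics/fin.png',np.vstack(A[1:]))"
```

```text
q6 -0.378 dist,y,h [0.0847 0.001  0.1221] F tool [0.3 0.6 0.5] M tool [0.29 0.14 0.06] spin 59.45 w 0.04996439904950821
or rect [0.098  0.0142] [0.0338 0.0084] 60.05522537231445
cen [0.0985 0.0147] dir deg cw 60.511833
tick [ 0.0341 -0.0332] r 0.065 ang 30.7
tick [ 0.0577 -0.0565] r 0.0651 ang 60.3
tick [ 0.09   -0.0702] r 0.0702 ang 90.0
tick [ 0.1224 -0.0568] r 0.0654 ang 119.7
tick [ 0.1453 -0.0328] r 0.0643 ang 149.3
tick [ 0.1596 -0.0007] r 0.0696 ang 179.4
tick [0.1467 0.0322] r 0.0652 ang 209.6
tick [0.1216 0.0549] r 0.0633 ang 240.1
tick [0.0896 0.0687] r 0.0687 ang 270.3
tick [0.0576 0.0547] r 0.0635 ang 300.6
tick [0.034  0.0309] r 0.0639 ang 331.1
[306 166  13  47 575] [311.69391304 188.36869565]
```

View pics/fin.png

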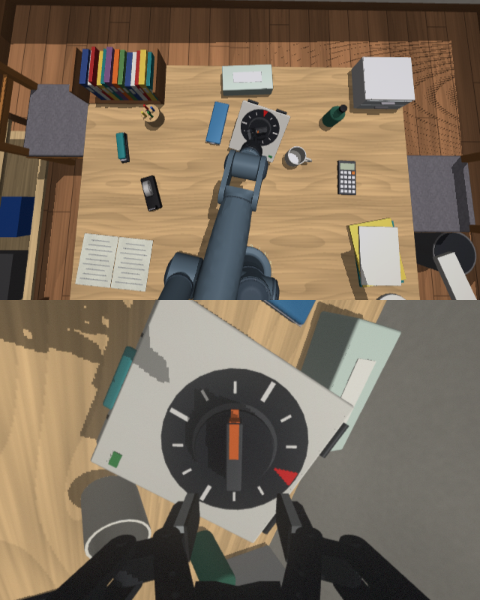

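The pointer is still in line with the 40 min tick (240.2°), the lid is shut, the neighbours are unmoved and the tool is clear.

```bash
python3 -c "
from bench import *
print(hand_in())"
```

```text
the job is handed in; nothing more can be done
None
```

I shut the lid, turned the dial to 40 minutes in two grips, pushed it in to its stop and let go. I handed the job in at about 15.5 s.

- **Lid:** the fingertip height at closing gave a lid angle of about 0 rad. Afterwards the scale ticks measured where they should be for a shut lid.
- **Dial setting:** the pointer read 240.0° before the push and about 240.2° after it, against the 40-minute tick at 240°. That is well within a minute, which is 6°.
- **Push:** the fingertip ended about 7 mm below the bar's top, against a 6 mm stroke, so the dial reached its stop. I did not measure it springing back out. The dial looks normal in the last picture, with the tool about 8 cm clear.
- **Harder than planned:** the last push peaked at about 59–62 N at the wrist, through the closed fingertips. That is under the 120 N wrist limit. The 40 N limit is for the arm and gripper body, and only the fingertips were meant to touch.
- **Other objects:** nothing else looked moved in the final top view. I judged that by eye and did not measure it.

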